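# Eject the charged battery and trap it

### The job

The orange battery is charged. Press the red eject button of its charger with one fingertip and trap the battery with the other finger as it pops out, before it slides off the end of the ramp. Do not lift it; finish while still holding it: one finger keeping the button down, the other keeping the battery stopped on the ramp. Leave the blue battery and everything else alone.

Things in the scene. Friction and masses are not known exactly. Their poses are not given: they have to be found in the camera images.
- charger: fixed black charger of the ORANGE battery (green lamp on its rear block, 112 mm high). Footprint 220 mm along x, y from -42 to +90 mm. Origin on the table, under the ramp's centre line, half-way along. x points up the ramp (roughly away from the robot), y to its left, z up; the ramp's low open end is at -x, towards the robot.
- bay: that charger's ramp: a smooth channel 64 mm wide, 225 mm long, sloping 18 degrees, side rails 9 mm high. Origin on its floor, middle of the low front edge (charger x -110 mm, 12 mm above the table). x runs up the slope, y left, z square to the floor. The battery slides to -x.
- battery_center (a point): centre of the loose orange-topped battery, 60 x 60 x 40 mm high, about 0.4 kg, lying square on the slope. Seated, its centre is at bay x 165, z 20 mm and its leading face at bay x 135 mm. Once unlatched it goes at once: 30 mm in about 0.2 s, off the ramp's end in under a second unless something stands firm in the channel above the floor.
- eject_top (a point): middle of the top of its red eject button, 32 (x) by 28 mm (y), 63 mm above the table; housing around it 41 mm. At charger x -40, y +60 mm: beside the channel, 45 mm downhill of the battery's leading top edge. Pressed, it is 51 mm up; straight across (y = 0) the channel floor is 35 mm up, rails 44 mm, so a second fingertip level with the pressing one blocks the battery.
- eject (a joint): travel of that button, straight down: 0 = up, 0.012 m = fully down; 1.5 N at the start to 4 N at the bottom. The latch is one piece with it, frees the battery at about 0.008 m and rises again when the button is let go.
- pusher (a joint): travel of the spring pusher behind the orange battery, down the ramp: 0 = battery seated, 0.045 m = fully out; it pushes with 3 N, falling to 2 N.
- charger2: an identical charger (red lamp) with the BLUE battery, to be left alone; same frame and sizes as charger.
- battery2_center (a point): centre of the blue-topped battery in the second charger; not to be disturbed.
- eject2 (a joint): travel of the second charger's eject button (0 = up, 0.012 m = down); not to be pressed.
- pot: small terracotta pot, 40 mm across, 45 mm tall, between the two chargers; origin under its centre. Leave it.
- bottle_a: green glass bottle, 68 mm across, 230 mm tall, on the left; origin under its centre. Leave it.
- bottle_b: another such green bottle. Leave it.
- jar: amber jar with a red lid, 60 mm across, 85 mm tall, on the right; origin under its centre. Leave it.
- brush: small brush lying on the table on the right. Leave it.
- block: wooden block 140 x 70 x 45 mm on the left. Leave it.
Mind the look-alikes: they are no part of the job. Leave any green or purple look-alike of the part that bears battery_center alone.

How it is judged:
On the way, in this order (a step that is already met when the one before it is completed fails the run):
1. a finger presses the orange battery's eject button (value of joint eject above 0.006 m and contact force between the fingers and eject above 0.3 N).
2. the battery pops out of its seat (10 mm or more) (x of battery_center in the frame of bay below 0.155 m).
3. one finger has the battery trapped on the ramp, at rest, while another keeps the button down (contact force between the fingers and battery above 0.2 N and linear speed of battery below 0.03 m/s and x of battery_center in the frame of bay above 0.035 m and value of joint eject above 0.005 m and contact force between the fingers and eject above 0.3 N), for 0.3 s.
At the end, for the whole second after the job is handed in: the orange battery is 10 mm or more out of its seat, wholly on the ramp, flat on its floor (10 mm, 0.2 rad), at rest (0.03 m/s) against a finger (over 0.2 N); a finger holds the eject button down (5 mm or more, over 0.3 N); the blue battery has moved less than 8 mm (all of step 3 and x of battery_center in the frame of bay below 0.155 m and z of battery_center in the frame of bay between 0.015 and 0.03 m and angle between the z axis of battery_center and the z axis of bay, either way round below 0.2 rad and distance of battery2_center from where it was at the start of the episode below 0.008 m); the arm keeps its last pose, push and grip.
It fails at once if the battery slides off the end of the ramp (x of battery_center in the frame of bay below 0.028 m).
It fails at once if the battery is lifted or tipped out of the channel (z of battery_center in the frame of bay above 0.035 m or angle between the z axis of battery_center and the z axis of bay, either way round above 0.4 rad).
It fails at once if the second charger's button is pressed or its battery disturbed (value of joint eject2 above 0.005 m or distance of battery2_center from where it was at the start of the episode above 0.01 m).
It fails at once if a bystander is displaced (distance of any of pot, bottle_a, bottle_b, jar, brush, block from where it was at the start of the episode above 0.03 m).
It also fails if it takes over 32 s, if anything falls off the work surface, if the arm or the gripper's body presses on something with over 40 N, if the wrist force passes 120 N, or if a joint passes its speed limit or range.

### The arm

A 7-joint arm with a two-finger parallel gripper is mounted at the origin on the work surface. World frame = base frame: x ahead of the robot, y to its left, z up, the work surface at z = 0. Lengths are in m, angles in rad, forces in N, time in s.
With the tool pointing down it reaches from about 0.4 to 0.925 m from the base axis. Payload 5.6 kg.
Tool frame: the origin (TCP) lies midway between the tips of the shut fingers; the grasp point (between the pads) lies 19 mm behind it; z points along the fingers, y is the direction in which the jaws open and shut (so a half turn about z gives the same grasp; the last joint's range is limited). The gripper opens to 85 mm and grips with 20 to 120 N. Pads are 22 mm wide; open, the fingers measure 114 mm over their backs; the gripper's body (76 mm by 85 mm) begins 54 mm behind the grasp point. The pads swing forward as they close: fully open they stand 13 mm farther back than shut.
Start: joints at [1.279, 0.468, -0.012, 1.603, 0.006, 1.071, -0.056], TCP at [0.16, -0.63, 0.231] pointing down, gripper open.
Joint ranges: [-2.53, 2.53], [-0.31, 2.02], [-1.57, 1.55], [0.28, 2.44], [-1.29, 4.43], [0.15, 1.84], [-2.92, 2.92]. Speed limits (rad/s): [2.57, 2.57, 3.14, 3.14, 3.14, 3.14, 3.14].

### API

Orientations are given as a rotation vector (axis times angle).
In Python, from station import robot gives the robot as it stands.
- The arm moves only by the tool drive_tool, never from a script. Its argument "rows" is a list of rows, each a list of 6 numbers: the shift along the tool's x, y, z in m, then the turn, a rotation vector about the tool's x, y, z in degrees. In form: [[dx, dy, dz, ax, ay, az], ...]. A call has 1 to 8 rows; each row is the pose to reach, as a shift and turn from the pose measured when the call began, along the tool's axes at that moment; what a row does not reach only later rows make up. A row lasts 1/8 s, in which the tool goes at most 62.5 mm and 10.7 degrees, less where a joint would pass 70% of its speed; a pose out of reach is approached as far as the arm can. A call with a gripper value outside its range is refused whole. "jaw" is the opening in per cent of the stroke, from 0 (shut) to 100 (fully open), set as the call begins (left out, the last holds). The fingers move at their own pace and stop on an object; the grip force is fixed at half the most. Time passes only in rows, so rows that repeat a pose let the fingers close. It gives the time, the measured TCP pose, the force and the opening at its end, in the units of the state.
- robot.read_state(): the state, without advancing time (a new reading comes with each control period).
- robot.grab_frame(name): name is "scene" or "top" or "wrist"; returns a dict with "frame" (384x512x3 uint8, red, green, blue), "fx", "fy", "cx", "cy" (pixels), "R" (3x3) and "t" (3): a world point X has camera coordinates R X + t; the wrist camera has in their place "hand_eye" (4x4, takes a point from camera to tool coordinates, whose origin is the TCP and whose axes are the flange's). Camera axes: x right, y down, z forward; pixel columns grow to the right and rows downward; lengths in m; the calibration is good to about 2 mm. A picture is of the moment at which its call begins: read the wrist's pose just before it. There is no depth.
- robot.close_job(): hands the job in, once; it reports no verdict.
Trained networks look in a picture, given as the dict that the camera call returned (one of the last four; its "shot" number tells which), for a name from the list of things; names that differ only in an ending like _2 or _b are one class to them, and where a whole thing is asked for, a point or a joint stands for the part that bears it (a point fixed in the world has none). Each returns a list of dicts, best first, with "score" (0 to 1); they miss things now and then, are a little off and sometimes report something else, mostly with a low value. They report only what shows in the picture. A call takes as long as a camera call. They do not tell look-alikes from the thing itself.
- robot.boxes_of(thing, picture): "at" ([column, row] as shares, 0 to 1, of the picture: columns of its width, rows of its height, amid what is visible of it).
- robot.cut_out(thing, picture): "region" (384x512 bool, what is visible of it) and "at" ([column, row] as shares, 0 to 1, of the picture: columns of its width, rows of its height, amid what is visible of it).
The state is a dict: "time_s": time; "qpos": joint angles; "joint_vel": joint speeds; "tau": joint torques, N m; "eef_pos": TCP position; "orientation": TCP orientation; "force": force on the tool from outside, world axes, zero at the start; "torque": the same for the moment, N m; "grip_width": finger opening in m.
Only numpy, scipy, OpenCV 4.12 (cv2) and the standard library are available. Lean on these libraries where they do the work, as an engineer would, in place of code of your own. Each camera call takes 0.05 s, during which the arm holds its last target. There are 200 camera calls.

## Working session

There is one attempt and no reset: what is moved stays moved. The work goes in short steps, Python scripts to look and compute and a tool call to move; the robot and the scene stay as the last step left them, time stands still between calls to the robot, and variables do not carry over. Pictures are saved under pics/ and viewed, about 8 in all and at most 12, crops included, and the job is handed in when it is done.

Besides the shell and the picture viewer there is one more tool, called after "Emit:" in YAML: its name, and indented under it one key for each argument. drive_tool: Moves the arm, as the interface text tells. Its arguments: {"type":"object","properties":{"rows":{"type":"array"},"jaw":{"type":"number"}},"required":["rows"]}

```bash
mkdir -p pics; ls
python3 - <<'E'
from station import robot
import cv2,numpy as np
s=robot.read_state();print({k:np.round(v,3) for k,v in s.items()})
ims=[]
for n in ["scene","top"]:
    p=robot.grab_frame(n);ims.append(p["frame"]);print(n,p["fx"],p["cx"],p["cy"],np.round(p["R"],3).tolist(),np.round(p["t"],3))
    for th in ["eject","battery_center","charger","pot"]:
        for d in robot.boxes_of(th,p): print(th,round(d["score"],2),np.round(np.array(d["at"])*[512,384],1))
cv2.imwrite("pics/a.png",cv2.resize(np.vstack(ims)[:,:,::-1],None,fx=.78*1,fy=.78) if 0 else ims[0][:,:,::-1])
cv2.imwrite("pics/b.png",cv2.resize(ims[1][:,:,::-1],(768,576)))
E
```

```text
pics
{'time_s': np.float64(0.0), 'qpos': array([ 1.279,  0.468, -0.012,  1.604,  0.006,  1.071, -0.056]), 'joint_vel': array([ 0.   , -0.001,  0.002, -0.   , -0.001, -0.   ,  0.   ]), 'tau': array([-0.0000e+00, -5.3238e+01,  2.2000e-02, -2.5130e+01,  1.2000e-02,
        8.0000e-03, -0.0000e+00]), 'eef_pos': array([ 0.16 , -0.629,  0.23 ]), 'orientation': array([-3.116e+00, -3.890e-01,  1.000e-03]), 'force': array([ 0.946, -0.594,  0.568]), 'torque': array([ 0.021, -0.037,  0.018]), 'grip_width': np.float64(0.086)}
scene 477.2838368432331 254.73204007892187 197.8954372913832 [[-0.875, 0.484, 0.021], [0.237, 0.466, -0.853], [-0.423, -0.741, -0.522]] [ 0.445 -0.04   1.569]
eject 0.64 [307.6 256.5]
eject 0.6 [217.4 197.2]
battery_center 0.88 [223.  242.6]
battery_center 0.84 [275.2 243.1]
battery_center 0.65 [296.5 302.3]
battery_center 0.65 [362.3 262.8]
charger 0.83 [289.4 260.2]
charger 0.7 [207.9 199.9]
charger 0.25 [313.  255.2]
pot 0.74 [247.  223.6]
pot 0.71 [268.6 308.8]
top 346.431353914386 254.58200803696784 194.2638217651154 [[-0.089, -0.996, 0.007], [-0.976, 0.085, -0.202], [0.201, -0.024, -0.979]] [0.046 0.525 1.182]
eject 0.68 [284.7 181.8]
eject 0.49 [191.4 212.9]
battery_center 0.86 [178.4 252. ]
battery_center 0.84 [241.6 169.5]
battery_center 0.75 [196.9 181.2]
battery_center 0.69 [162.8 190.5]
charger 0.95 [297.8 179.8]
charger 0.75 [200.2 206.2]
pot 0.57 [303.4 159.4]
pot 0.41 [252.  193.1]
```

View pics/b.png

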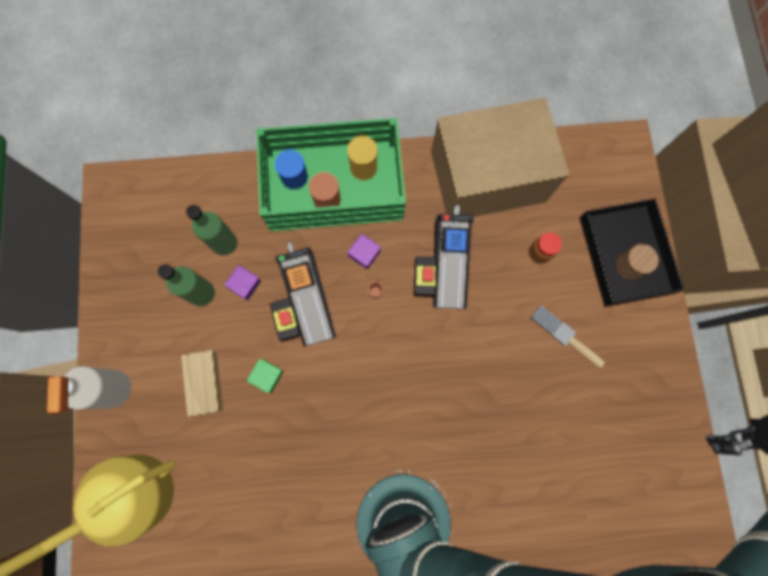

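View pics/a.png

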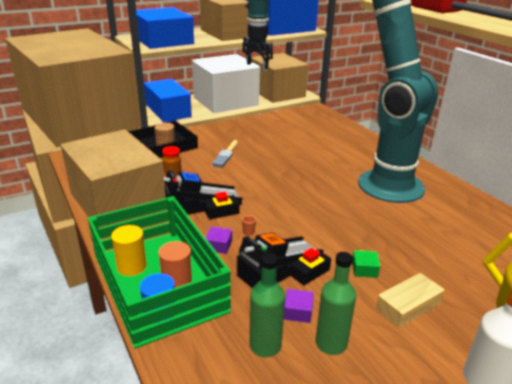

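The top view shows the orange charger at about (305,297) of 768x576, with its button at (285,319). The blue charger is at (452,262), a green look-alike at (265,376) and purple ones at (242,282) and (364,251). Next I locate the orange top and the red button by colour.

```bash
cat > h.py <<'E'
import numpy as np,cv2
from scipy.spatial.transform import Rotation as Ro
from station import robot
def cam(p,st=None):
    """K, R, t world->cam"""
    K=np.array([[p["fx"],0,p["cx"]],[0,p["fy"],p["cy"]],[0,0,1]])
    if "R" in p: return K,np.array(p["R"]),np.array(p["t"])
    T=np.eye(4);T[:3,:3]=Ro.from_rotvec(st["orientation"]).as_matrix();T[:3,3]=st["eef_pos"]
    M=np.linalg.inv(T@np.array(p["hand_eye"]));return K,M[:3,:3],M[:3,3]
def at_z(px,z,c):
    K,R,t=c;d=R.T@np.linalg.inv(K)@np.array([px[0],px[1],1]);o=-R.T@t
    return o+d*(z-o[2])/d[2]
def proj(X,c):
    K,R,t=c;q=K@(R@np.asarray(X,float)+t);return q[:2]/q[2]
def blob(im,near,rad,h0,h1,s=130,v=90):
    """centroid+area of the hue-range blob largest near a pixel"""
    h=cv2.cvtColor(im,cv2.COLOR_RGB2HSV);H=h[...,0].astype(int)
    m=((H>=h0)&(H<=h1)) if h0<=h1 else ((H>=h0)|(H<=h1))
    m&=(h[...,1]>s)&(h[...,2]>v)
    k=np.zeros(m.shape,np.uint8);cv2.circle(k,tuple(int(a) for a in near),rad,1,-1)
    n,l,stt,ce=cv2.connectedComponentsWithStats((m&(k>0)).astype(np.uint8))
    i=1+np.argmax(stt[1:,4]);return ce[i],stt[i,4]
E
python3 - <<'E'
from h import *
r={}
for n,o,b in [("scene",(272,240),(312,255)),("top",(199,184),(190,213))]:
    p=robot.grab_frame(n);c=cam(p)
    po,a=blob(p["frame"],o,14,5,14);pb,a2=blob(p["frame"],b,14,172,4)
    O=at_z(po,.101,c);B=at_z(pb,.063,c)
    d=(O-B)[:2];print(n,po,a,pb,a2,O.round(4),B.round(4),"len",np.hypot(*d),"(.0957) yaw",np.degrees(np.arctan2(d[1],d[0])-np.arctan2(-.06,.0746)))
E
```

```text
scene [273.08943089 235.58807588] 369 [310.9044586  253.54140127] 157 [0.5612 0.1807 0.101 ] [0.4894 0.2414 0.063 ] len 0.09396935609126962 (.0957) yaw -1.390201341281649
top [198.58730159 184.92063492] 63 [189.76190476 211.78571429] 42 [0.5666 0.1896 0.101 ] [0.4823 0.231  0.063 ] len 0.09390332273758052 (.0957) yaw 12.67114366464105
```

```bash
cat >> h.py <<'E'
def plan(pos,yaw):
    """tool-axes shift and turn to TCP pos, pointing down, tool y along +-(charger y at yaw)"""
    st=robot.read_state();R0=Ro.from_rotvec(st["orientation"])
    best=None
    for f in (0,np.pi):
        Rt=Ro.from_euler("z",yaw+f)*Ro.from_euler("x",np.pi)
        rv=(R0.inv()*Rt).as_rotvec()
        if best is None or np.linalg.norm(rv)<np.linalg.norm(best): best=rv
    sh=R0.inv().apply(np.asarray(pos)-st["eef_pos"])
    print("shift",sh.round(4),"turn",np.degrees(best).round(2),"eef",st["eef_pos"].round(4),"grip",st["grip_width"],"F",st["force"].round(2),"t",st["time_s"])
E
python3 - <<'E'
from h import *
print(np.round(robot.grab_frame("wrist")["hand_eye"],3))
print(Ro.from_rotvec(robot.read_state()["orientation"]).as_matrix().round(3))
plan((.42,-.35,.28),np.radians(12));plan((.45,.19,.28),np.radians(12))
E
```

```text
[[ 0.    -0.951 -0.31   0.08 ]
 [ 1.     0.001 -0.    -0.001]
 [ 0.001 -0.31   0.951 -0.142]
 [ 0.     0.     0.     1.   ]]
[[ 0.969  0.246 -0.   ]
 [ 0.246 -0.969 -0.   ]
 [-0.     0.    -1.   ]]
shift [ 0.3209 -0.2073 -0.0487] turn [0.   0.   2.26] eef [ 0.16   -0.63    0.2313] grip 0.08543479404211993 F [-0.5   0.77  0.58] t 0.65
shift [ 0.4829 -0.7233 -0.0487] turn [0.   0.   2.26] eef [ 0.16   -0.63    0.2313] grip 0.08543479404211993 F [-0.5   0.77  0.58] t 0.65
```

Emit:
drive_tool:
  rows:
    - [0.05, -0.035, -0.05, 0, 0, 2]
    - [0.1, -0.07, -0.05, 0, 0, 2]
    - [0.16, -0.1, -0.05, 0, 0, 2]
    - [0.21, -0.135, -0.05, 0, 0, 2]
    - [0.26, -0.17, -0.05, 0, 0, 2]
    - [0.32, -0.21, -0.05, 0, 0, 2]
    - [0.335, -0.27, -0.05, 0, 0, 2]
    - [0.35, -0.33, -0.05, 0, 0, 2]
  jaw: 56

```text
time_s: 1.65
eef_pos: [0.4183, -0.2386, 0.2814]
orientation: [3.123, 0.337, 0.001]
force: [0.9, 0.0, 1.1]
grip_width: 0.0477
```

```bash
python3 -c "
from h import *
plan((.46,.19,.28),np.radians(12))"
```

```text
shift [ 0.1322 -0.4098  0.0014] turn [ 0.01 -0.04  0.32] eef [ 0.4183 -0.2386  0.2814] grip 0.047742467615269096 F [0.9  0.04 1.06] t 1.65
```

Emit:
drive_tool:
  rows:
    - [0.016, -0.055, 0, 0, 0, 0]
    - [0.033, -0.11, 0, 0, 0, 0]
    - [0.05, -0.165, 0, 0, 0, 0]
    - [0.07, -0.22, 0, 0, 0, 0]
    - [0.085, -0.275, 0, 0, 0, 0]
    - [0.105, -0.33, 0, 0, 0, 0]
    - [0.12, -0.38, 0, 0, 0, 0]
    - [0.13, -0.41, 0, 0, 0, 0]

```text
time_s: 2.65
eef_pos: [0.4575, 0.1926, 0.2817]
orientation: [-3.122, -0.342, -0.002]
force: [0.2, -1.2, -0.3]
grip_width: 0.0481
```

Run:
```python
from h import *
st=robot.read_state();p=robot.grab_frame("wrist");c=cam(p,st);im=p["frame"].copy()
np.savez("w1.npz",im=im,K=c[0],R=c[1],t=c[2]);print(st["eef_pos"])
for th in ["eject","battery_center"]:
    for d in robot.boxes_of(th,p): print(th,round(d["score"],2),np.round(np.array(d["at"])*[512,384],1))
cv2.imwrite("pics/w1.png",cv2.resize(im[:,:,::-1],(768,576)))
```

```text
[0.45745415 0.19260098 0.28172761]
eject 0.94 [225.1 124.8]
battery_center 0.94 [284.9  48.6]
battery_center 0.93 [430.6  33. ]
battery_center 0.9 [154.1  21.3]
battery_center 0.68 [169.  209.7]
battery_center 0.68 [54.4 16.5]
```

View pics/w1.png

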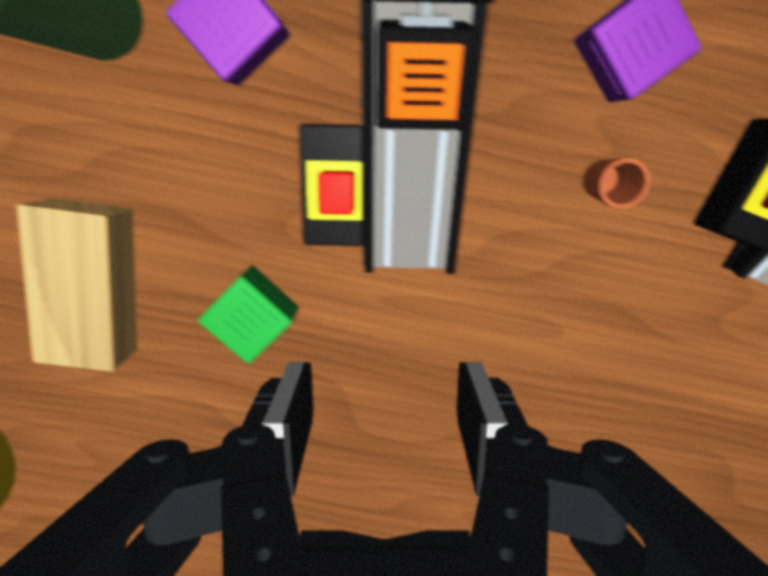

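The wrist view shows the red button at (337,192), the orange top at (425,81) and the middle of the ramp's front edge near (411,268), with the jaws straddling the channel direction. Next I fit the charger pose.

```bash
cat >> h.py <<'E'
from scipy.optimize import least_squares
P=np.array([[-.04,.06,.063],[.0346,0,.101],[-.11,0,.012]])
def world(o,X):
    c,s=np.cos(o[2]),np.sin(o[2]);X=np.asarray(X);return np.array([o[0]+c*X[0]-s*X[1],o[1]+s*X[0]+c*X[1],X[2]])
def fit(pts,c,idx):
    f=lambda o:np.concatenate([proj(world(o,P[i]),c)-q for i,q in zip(idx,pts)])
    r=least_squares(f,[.53,.18,.2]);return r.x,f(r.x)
E
python3 - <<'E'
from h import *
d=np.load("w1.npz");im=d["im"];c=(d["K"],d["R"],d["t"])
pb,a=blob(im,(225,127),24,172,4);po,a2=blob(im,(284,54),40,6,16)
h=cv2.cvtColor(im,cv2.COLOR_RGB2HSV)
print(pb,a,po,a2)
pts=[pb,po,np.array([274,178.5])]
for i,q in enumerate(pts): print(at_z(q,P[i][2],c).round(4))
for idx in ([0,1],[0,1,2]):
    o,e=fit([pts[i] for i in idx],c,idx);print(o[:2].round(4),np.degrees(o[2]).round(2),e.round(1),"button",world(o,P[0]).round(4))
E
```

```text
[223.96422182 127.9588551 ] 559 [282.30595562  53.11716621] 2569
[0.4866 0.2373 0.063 ]
[0.5712 0.1941 0.101 ]
[0.4286 0.1631 0.012 ]
[0.5376 0.1869] 11.77 [-0.3  0.3  0.2 -0.2] button [0.4862 0.2375 0.063 ]
[0.5374 0.1867] 11.98 [ 0.   0.7  0.2  0.  -0.4 -1. ] button [0.4858 0.2371 0.063 ]
```

```bash
python3 -c "
from h import *
o=[.5375,.187,np.radians(11.9)]
w=world(o,[-.036,.030,.090]);print(w);plan(w,o[2])"
```

```text
[0.49608755 0.20893192 0.09      ]
shift [ 0.0414 -0.0087  0.1914] turn [-0.03 -0.04  0.62] eef [0.4574 0.1913 0.2814] grip 0.04777032008918451 F [ 0.15 -0.63  0.01] t 2.8
```

Emit:
drive_tool:
  rows:
    - [0.02, -0.005, 0.04, 0, 0, 0.6]
    - [0.041, -0.009, 0.09, 0, 0, 0.6]
    - [0.041, -0.009, 0.14, 0, 0, 0.6]
    - [0.041, -0.009, 0.175, 0, 0, 0.6]
    - [0.041, -0.009, 0.191, 0, 0, 0.6]
    - [0.041, -0.009, 0.191, 0, 0, 0.6]

```text
time_s: 3.55
eef_pos: [0.4956, 0.2082, 0.0901]
orientation: [3.125, 0.325, -0.001]
force: [-1.0, 0.3, 0.9]
grip_width: 0.0476
```

Run:
```python
from h import *
o=[.5375,.187,np.radians(11.9)]
st=robot.read_state();p=robot.grab_frame("wrist");c=cam(p,st);im=p["frame"].copy()
plan(world(o,[-.036,.030,.090]),o[2])
b=proj(world(o,P[0]),c);print("button pred",b,"orange pred",proj(world(o,P[1]),c))
try: print(blob(im,b,40,172,4),blob(im,proj(world(o,P[1]),c),60,6,16))
except Exception as e: print(e)
cv2.imwrite("pics/w2.png",cv2.resize(im[:,:,::-1],(768,576)))
```

```text
shift [-0.0001 -0.0001  0.0012] turn [-0.02 -0.09 -0.02] eef [0.4962 0.2088 0.0912] grip 0.04780433400299622 F [ 0.58 -0.13 -0.22] t 3.6
button pred [205.71534939 237.43759937] orange pred [332.25323828 110.45866065]
(array([211.44909652, 229.24107536]), np.int32(2269)) (array([345.13502935,  85.63796477]), np.int32(511))
```

View pics/w2.png

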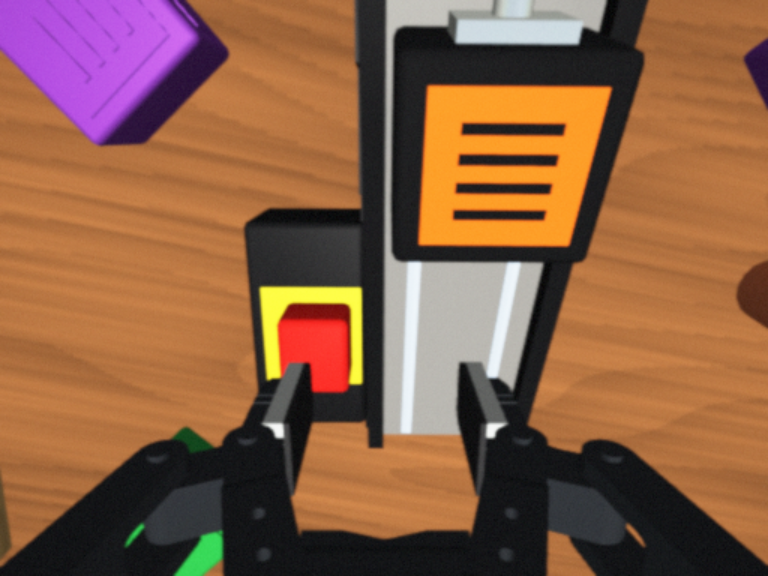

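The view agrees with the fit: button top near (315,362) against a prediction of (309,356), and the battery still seated. The left finger is over the button and the right one over the channel. I descend until contact.

Emit:
drive_tool:
  rows:
    - [0, 0, 0.012, 0, 0, 0]
    - [0, 0, 0.022, 0, 0, 0]
    - [0, 0, 0.028, 0, 0, 0]
    - [0, 0, 0.028, 0, 0, 0]

```text
time_s: 4.1
eef_pos: [0.496, 0.2088, 0.0627]
orientation: [-3.124, -0.325, -0.001]
force: [0.5, -0.1, -0.1]
grip_width: 0.0479
```

```bash
python3 -c "
from h import *
for i in range(3):
  plan((0.496,.209,.05),np.radians(11.9));p=robot.grab_frame('wrist')
im=p['frame'];cv2.imwrite('pics/w3.png',im[:,:,::-1])"
```

```text
shift [ 0.0001 -0.0002  0.0127] turn [-0.01 -0.04 -0.01] eef [0.496  0.2088 0.0627] grip 0.04792657659880321 F [ 0.54 -0.11 -0.07] t 4.1
shift [-0.0002 -0.0001  0.013 ] turn [-0.02 -0.07 -0.01] eef [0.4962 0.2089 0.063 ] grip 0.048021763871513974 F [ 0.57 -1.   -1.39] t 4.15
shift [-0.0004 -0.0001  0.0132] turn [-0.03 -0.1  -0.01] eef [0.4964 0.209  0.0632] grip 0.04795881471161048 F [-0.27 -0.93 -0.03] t 4.2
```

View pics/w3.png

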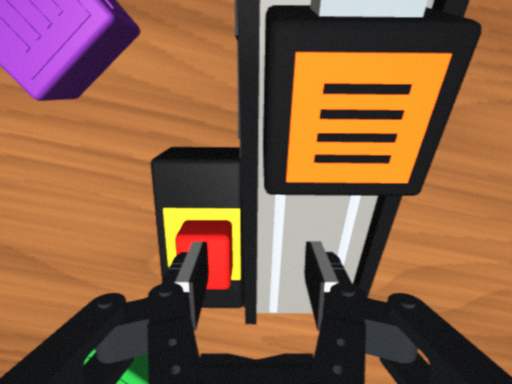

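The left finger is over the button at (205,250) with no contact force yet, and the right finger is in the channel near (320,260). I shift 3 mm toward the channel and press.

Emit:
drive_tool:
  rows:
    - [0, 0.003, 0.004, 0, 0, 0]
    - [0, 0.003, 0.008, 0, 0, 0]
    - [0, 0.003, 0.012, 0, 0, 0]
    - [0, 0.003, 0.015, 0, 0, 0]
    - [0, 0.003, 0.017, 0, 0, 0]
    - [0, 0.003, 0.017, 0, 0, 0]
    - [0, 0.003, 0.017, 0, 0, 0]

```text
time_s: 5.12
eef_pos: [0.4972, 0.206, 0.0481]
orientation: [3.124, 0.324, 0.004]
force: [-5.4, -4.8, 20.4]
grip_width: 0.0478
```

```bash
python3 -c "
from h import *
for i in range(3):
  plan((0.496,.209,.05),np.radians(11.9));p=robot.grab_frame('wrist')
im=p['frame'];cv2.imwrite('pics/w4.png',im[:,:,::-1])"
```

```text
shift [-0.0005 -0.0032 -0.0019] turn [ 0.05 -0.13 -0.05] eef [0.4972 0.206  0.0481] grip 0.04780412015226185 F [-5.42 -4.76 20.41] t 5.125
shift [-0.0006 -0.0032 -0.0019] turn [ 0.04 -0.14 -0.05] eef [0.4972 0.206  0.0481] grip 0.047516521839632606 F [-4.91 -4.77 19.05] t 5.175
shift [-0.0005 -0.0032 -0.0019] turn [ 0.05 -0.14 -0.06] eef [0.4972 0.2059 0.0481] grip 0.047713835583604584 F [-4.98 -4.56 21.  ] t 5.225
```

View pics/w4.png

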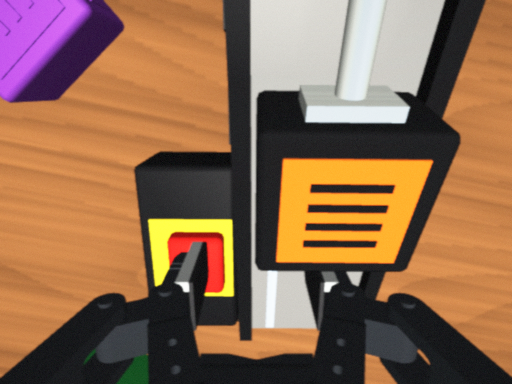

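The button is down, and the battery top at (355,210) has moved down the ramp and stopped against the right finger, with the pusher out. The finger feels about 5 N down-ramp and 20 N from the bottomed button. I hold for a moment, check that nothing creeps, and hand in.

```bash
python3 -c "
from h import *
for i in range(10):
  p=robot.grab_frame('wrist')
  if i%4==0: print(blob(p['frame'],(355,210),90,6,16))
s=robot.read_state();print(s['time_s'],s['eef_pos'].round(4),s['force'].round(1))
print(robot.close_job())"
```

```text
(array([418.37857489, 249.86330587]), np.int32(2063))
(array([418.39514563, 249.84271845]), np.int32(2060))
(array([418.37857489, 249.86330587]), np.int32(2063))
5.775 [0.4972 0.2059 0.0481] [-5.2 -4.5 20.1]
the job is handed in; nothing more can be done
None
```

The job is handed in. One fingertip holds the orange battery's eject button down, and the other holds the popped-out battery on the ramp. No verdict was reported.

- **Picture:** the last wrist view showed the button down, the pusher out, and the battery lying in the channel against the right finger.
- **Readings before hand-in (5.8 s):** force and pose stayed steady over about 0.65 s. The down-ramp push was about 5 N and the vertical force about 20 N, which I take to be the button at its stop. That is more push than the 4 N the button needs.
- **One check failed:** the colour check meant to confirm the battery was still locked onto table wood at (418,250) instead of the battery. That the battery is at rest therefore rests on the steady force and pose and the single picture.
- **Not measured:** I did not measure button travel or the battery's position on the ramp directly. The blue charger and the bystanders were not re-measured, but no move went near them.

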